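# Tip the tall battery pack onto the charging plate

### The job

Two battery packs stand on the bench in front of the low charging plate. Slide the tall pack, still standing, squarely up against the plate's front edge, then push its upper part so that it tips over that edge and lies flat on the plate on the broad side that faced it. Leave the short pack and the gel jar where they are, and let go of everything.

Things in the scene. Friction and masses are not known exactly. Their poses are not given: they have to be found in the camera images.
- charging_plate: Fixed aluminium plate, 170 mm deep (x), 280 wide (y), 9 thick, dark inlays on top, a grey housing 36 mm high along its far side (x 170 to 206). Origin at bench level, middle of the straight front edge; +x from that edge across the plate, +y along the edge, z up. Its upright 9 mm front face (x = 0) is the stop to tip over; the packs stand on its -x side.
- tall_pack: Loose grey battery pack, 0.4 to 0.8 kg: box 60 mm deep (x), 90 wide (y), 95 high, plus two steel terminal discs 5 mm high on top. Origin: centre of its underside; z up; +x out of the broad side (brass strips) facing the plate, within 10 degrees of the plate's +x. Starts 40 to 90 mm short of the edge. Once tipped, its origin is 39 mm above the bench, about 20 mm outside the edge, z along plate +x.
- short_pack: Loose bystander: a like pack, 60 mm deep (x), 90 mm wide (y) but only 60 mm high, with a plain flat top, standing beside the tall one (about 140 mm between centres). Origin at the centre of its underside, z up. To be left alone.
- gel_jar: Loose bystander: white closed jar, 64 mm across, 75 mm high, standing on the bench away to the left. Origin at the centre of its underside, z up. To be left alone.
Mind the look-alikes: they are no part of the job. Leave any orange or pink look-alike of the tall_pack alone.

How it is judged:
By the outcome, as a careful person would: the job done as asked, in the order asked, and still so for the second after the job is handed in, with the robot touching nothing.
It also fails if it takes over 38 s, if anything falls off the work surface, if the arm or the gripper's body presses on something with over 40 N, if the wrist force passes 120 N, or if a joint passes its speed limit or range.

### The arm

A 6-joint arm with a two-finger parallel gripper is mounted at the origin on the work surface. World frame = base frame: x ahead of the robot, y to its left, z up, the work surface at z = 0. Lengths are in m, angles in rad, forces in N, time in s.
With the tool pointing down it reaches from about 0.425 to 0.95 m from the base axis. Payload 3.5 kg.
Tool frame: the origin (TCP) lies at the very end of the fingers, on their centre line; the grasp point (between the pads) lies 19 mm behind it (tcp_to_grasp is the distance from the TCP to the grasp point, in m); z points along the fingers, y is the direction in which the jaws open and shut (so a half turn about z gives the same grasp; the last joint's range is limited). The gripper opens to 85 mm and grips with 20 to 120 N. Pads are 22 mm wide; open, the fingers measure 114 mm over their backs; the gripper's body (76 mm by 85 mm) begins 54 mm behind the grasp point. The pads swing forward as they close: fully open they stand 13 mm farther back than shut.
Start: joints at [1.158, 0.286, 1.577, -0, 1.279, -0.15], TCP at [0.175, 0.652, 0.231] pointing down, gripper open.
Joint ranges: [-2.77, 2.77], [-0.9, 2.22], [0.21, 2.48], [-1.53, 4.67], [0.24, 2.81], [-2.84, 2.84]. Speed limits (rad/s): [2.79, 2.79, 3.14, 3.14, 3.14, 3.14].

### API

Orientations are given as a unit quaternion [x, y, z, w].
In Python, from plant import * gives the robot as it stands. The module is installed in compiled form; this text tells all that it offers.
- The arm moves only by the tool arm_command, never from a script. Its argument "steps" is a list of rows, each a list of 3 entries, a list of its own where there are three numbers: the turn, a rotation vector about the tool's x, y, z in rad, then the shift along the tool's x, y, z in m, then the gripper command: -1 is shut, 1 is fully open, values between are in proportion. A call has 1 to 12 rows; each row is the pose to reach, as a shift and turn from the pose measured when the call began, along the tool's axes at that moment; what a row does not reach only later rows make up. A row lasts 1/8 s, in which the tool goes at most 62.5 mm and 10.7 degrees, less where a joint would pass 70% of its speed; a pose out of reach is approached as far as the arm can. A call with a gripper value outside its range is refused whole. The fingers move at their own pace and stop on an object; "force" is the grip in N (left out, the last holds). Time passes only in rows, so rows that repeat a pose let the fingers close. It gives the time, the measured TCP pose, the force and the opening at its end, in the units of the state.
- get_state(): the state, without advancing time (a new reading comes with each control period).
- read_camera(name): name is "side" or "top"; returns a dict with "frame" (400x640x3 uint8, red, green, blue), "vfov" (degrees; the focal length in pixels is half the picture's height over the tangent of half this angle, whatever the lens; pixels are square), "cx", "cy" (the principal point, pixels), "position" and "rotation" of the camera in the world. Camera axes: x right, y up, looking along -z (the intrinsics and any distortion apply to the point x, -y, -z); pixel columns grow to the right and rows downward; lengths in m; the calibration is good to about 2 mm. A picture is of the moment at which its call begins. There is no depth.
- sign_off(): hands the job in, once; it reports no verdict.
The state is a dict: "time": time; "qpos": joint angles; "dq": joint speeds; "joint_efforts": joint torques, N m; "eef_pos": TCP position; "tcp_rot": TCP orientation; "contact_force": force on the tool from outside, world axes, zero at the start; "wrist_torque": the same for the moment, N m; "opening": opening from 0.0 (shut) to 1.0 (fully open).
Only numpy, scipy, OpenCV 4.12 (cv2) and the standard library are available. Lean on these libraries where they do the work, as an engineer would, in place of code of your own. Each camera call takes 0.05 s, during which the arm holds its last target.

## Working session

There is one attempt and no reset: what is moved stays moved. The work goes in short steps, Python scripts to look and compute and a tool call to move; the robot and the scene stay as the last step left them, time stands still between calls to the robot, and variables do not carry over. Pictures are saved under pics/ and viewed, and the job is handed in when it is done.

Besides the shell and the picture viewer there is one more tool, called after ">>>" as a command line: name --argument value ..., lists and objects as JSON in quotes. arm_command: Moves the arm, as the interface text tells. Its arguments: {"type":"object","properties":{"steps":{"type":"array"},"force":{"type":"number"}},"required":["steps"]}

```bash
mkdir -p pics; python3 - <<'E'
from plant import *
import cv2,pickle
d={}
for n in("side","top"):
    c=read_camera(n); d[n]=c
    cv2.imwrite(f"pics/{n}0.png",c["frame"][:,:,::-1])
    print(n,{k:v for k,v in c.items() if k!="frame"})
pickle.dump(d,open("c0.pkl","wb"))
print(get_state())
E
```

```text
side {'vfov': 53.946925591104915, 'cx': 318.4690557146083, 'cy': 198.8235512592676, 'position': array([ 0.38545238, -0.57670739,  0.73504456]), 'rotation': array([ 0.35706454, -0.03386939, -0.06637075,  0.93110295])}
top {'vfov': 55.661999295914825, 'cx': 318.70573238020773, 'cy': 204.80958122526874, 'position': array([0.35063324, 0.05750936, 1.07477064]), 'rotation': array([-0.05396617,  0.04781975,  0.71470043, -0.69570411])}
{'time': 0.1, 'qpos': array([ 1.15797759e+00,  2.87120251e-01,  1.57804329e+00, -2.65637509e-05,
        1.27863570e+00, -1.49984378e-01]), 'dq': array([-6.73982395e-05, -1.48328870e-03, -2.07595264e-03, -2.85079804e-03,
        9.34637317e-04,  3.67677420e-04]), 'joint_efforts': array([ 9.68665227e-04, -4.07297266e+01, -2.93698686e+01, -1.49486823e-04,
        3.46467998e-03,  2.33991693e-05]), 'eef_pos': array([0.17509802, 0.65126366, 0.23004986]), 'tcp_rot': array([ 1.31035345e-01,  9.91377083e-01, -1.06343224e-03, -2.94173497e-04]), 'contact_force': array([-0.44152978, -0.21078896, -0.65750102]), 'wrist_torque': array([-0.0229806 , -0.03599111, -0.00191335]), 'opening': 0.9976674473418603}
```

View pics/side0.png

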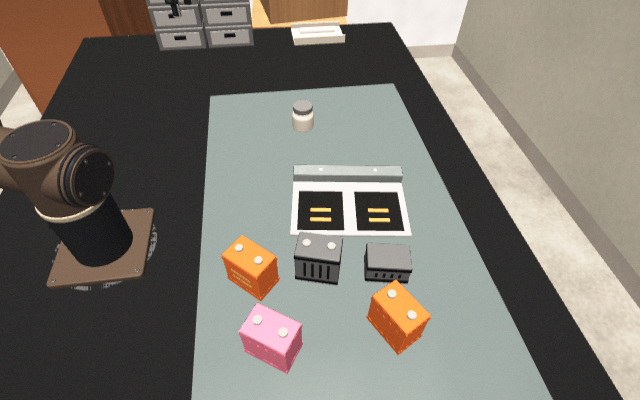

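View pics/top0.png

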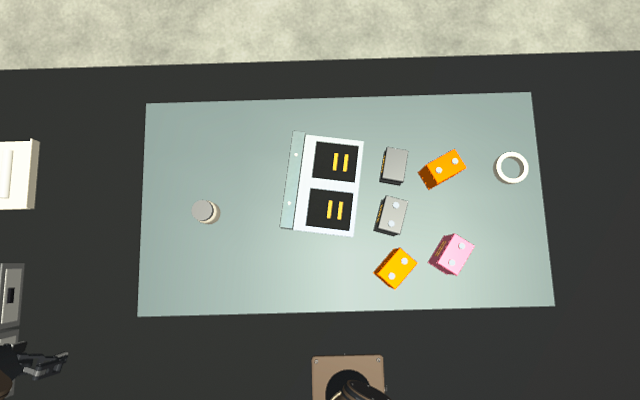

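```bash
python3 - <<'E'
import cv2,pickle
d=pickle.load(open("c0.pkl","rb"))
def crop(n,x0,y0,w,h,s,o):
    f=d[n]["frame"][y0:y0+h,x0:x0+w,::-1]
    f=cv2.resize(f,None,fx=s,fy=s,interpolation=cv2.INTER_CUBIC)
    for i in range(0,w,10):
        cv2.line(f,(i*s,0),(i*s,6 if i%50 else 14),(0,255,255),1)
        if i%20==0: cv2.putText(f,str(x0+i),(i*s,24),0,.35,(0,255,255),1)
    for i in range(0,h,10):
        cv2.line(f,(0,i*s),(6,i*s),(0,255,255),1)
        if i%20==0: cv2.putText(f,str(y0+i),(8,i*s+4),0,.35,(0,255,255),1)
    cv2.imwrite(o,f)
crop("top",275,120,155,120,5,"pics/topc.png")
crop("side",280,150,140,140,4,"pics/sidec.png")
E
```

```text
(no output)
```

View pics/topc.png

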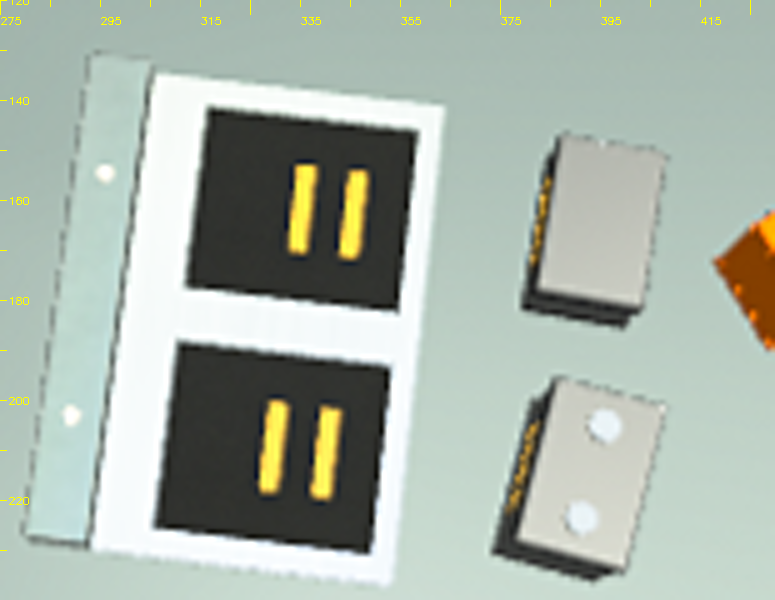

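View pics/sidec.png

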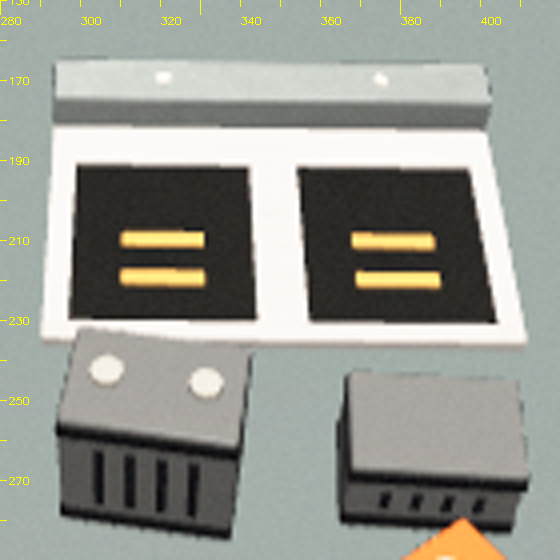

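```bash
cat > h.py <<'E'
import numpy as np,pickle
from scipy.spatial.transform import Rotation as R
def ray(c,u,v):
    f=200/np.tan(np.radians(c["vfov"]/2))
    d=R.from_quat(c["rotation"]).apply([(u-c["cx"])/f,-(v-c["cy"])/f,-1])
    return c["position"],d
def atz(c,p,z):
    o,d=ray(c,*p); return (o+d*(z-o[2])/d[2])
def tri(cs,ps):
    A=np.zeros((3,3));b=np.zeros(3)
    for c,p in zip(cs,ps):
        o,d=ray(c,*p);d=d/np.linalg.norm(d);M=np.eye(3)-np.outer(d,d);A+=M;b+=M@o
    return np.linalg.solve(A,b)
def proj(c,P):
    f=200/np.tan(np.radians(c["vfov"]/2))
    q=R.from_quat(c["rotation"]).inv().apply(np.asarray(P)-c["position"])
    return np.array([c["cx"]-f*q[...,0]/q[...,2],c["cy"]+f*q[...,1]/q[...,2]]).T
E
python3 - <<'E'
from h import *
np.set_printoptions(precision=4,suppress=True)
d=pickle.load(open("c0.pkl","rb"));t,s=d["top"],d["side"]
print("tri: discs",tri((t,s),((391.4,223.4),(306.5,242.2))),tri((t,s),((395.8,205),(331.5,245.5))))
print("tall corners tri")
T=[(378.4,228),(387,195.6),(407.8,201),(400,234)]
S=[(300.5,232.2),(343,237.5),(340,261.5),(294.2,257)]
for a,b in zip(T,S): print(tri((t,s),(a,b)),atz(t,a,.095),atz(s,b,.095))
print("plate front");
for a,b in zip([(353.2,236.6),(363.6,141.2)],[(290.2,235),(411.5,235.5)]): print(tri((t,s),(a,b)),atz(t,a,.009),atz(s,b,.009))
print("short")
for a in [(383,178),(387.4,147),(408,151.4),(403.6,181.6)]: print(atz(t,a,.06))
print(atz(t,(205,211),.075))
E
```

```text
tri: discs [ 0.4391 -0.1221  0.0986] [ 0.4869 -0.1362  0.0979]
tall corners tri
[ 0.4298 -0.0893  0.0899] [ 0.428  -0.0886  0.095 ] [ 0.4309 -0.0931  0.095 ]
[ 0.5138 -0.1158  0.0918] [ 0.5123 -0.1152  0.095 ] [ 0.5142 -0.118   0.095 ]
[ 0.498  -0.1699  0.0896] [ 0.4965 -0.1686  0.095 ] [ 0.4977 -0.1733  0.095 ]
[ 0.4119 -0.1452  0.0863] [ 0.411  -0.1434  0.095 ] [ 0.4118 -0.151   0.095 ]
plate front
[ 0.4128 -0.03    0.0051] [ 0.4126 -0.0296  0.009 ] [ 0.4127 -0.0329  0.009 ]
[ 0.6897 -0.071   0.007 ] [ 0.6887 -0.0707  0.009 ] [ 0.6892 -0.0724  0.009 ]
short
[ 0.567 -0.113  0.06 ]
[ 0.654  -0.1295  0.06  ]
[ 0.6398 -0.1855  0.06  ]
[ 0.5554 -0.1685  0.06  ]
[0.4875 0.3681 0.075 ]
```

```bash
cat >> h.py <<'E'
th=np.radians(-8.4)
ev=np.array([np.cos(th),np.sin(th),0]); nv=np.array([-np.sin(th),np.cos(th),0])
N0=0.030
def W(n,e,z): return nv*(n+N0)+ev*e+np.array([0,0,z])   # n relative to plate front edge
def rel(P,tilt,st):
    x=nv;y=ev;z=np.array([0,0,-1.])
    Rt=R.from_matrix(np.array([x,y,z]).T)*R.from_rotvec([0,np.radians(tilt),0])
    R0=R.from_quat(st["tcp_rot"])
    return (R0.inv()*Rt).as_rotvec().round(3),R0.inv().apply(P-st["eef_pos"]).round(4)
def ne(P): P=np.asarray(P)[:3]; return np.array([P@nv-N0,P@ev,P[2]])
E
python3 - <<'E'
from h import *
from plant import *
np.set_printoptions(precision=4,suppress=True)
d=pickle.load(open("c0.pkl","rb"));t,s=d["top"],d["side"]
print("pink n,e");
for p in [(451,234),(474,241),(453,276),(429,264)]:print(ne(atz(t,p,.08)))
print("orange near")
for p in [(390,248),(417,262),(399,289),(375,274)]:print(ne(atz(t,p,.08)))
print("orange far")
for p in [(419,166),(458,149),(466,168),(428,188)]:print(ne(atz(t,p,.08)))
print("tall",ne((.463,-.13,0)),"short",ne((.604,-.149,0)))
st=get_state()
for P,tl in [((.48,.3,.25),0),((.5,.05,.25),0),(W(-.19,.475,.2),25),(W(-.19,.475,.13),25)]:
    print(np.round(P,3),rel(np.array(P),tl,st))
E
```

```text
pink n,e
[-0.2468  0.4448  0.08  ]
[-0.3074  0.4338  0.08  ]
[-0.2595  0.3376  0.08  ]
[-0.196   0.3606  0.08  ]
orange near
[-0.0922  0.3895  0.08  ]
[-0.1648  0.362   0.08  ]
[-0.1248  0.2882  0.08  ]
[-0.06    0.3185  0.08  ]
orange far
[-0.1489  0.6169  0.08  ]
[-0.2493  0.6762  0.08  ]
[-0.2741  0.6261  0.08  ]
[-0.1776  0.5598  0.08  ]
tall [-0.091  0.477  0.   ] short [-0.0892  0.6193  0.    ]
[0.48 0.3  0.25] (array([-0.002,  0.001,  1.455]), array([-0.3857, -0.26  , -0.0195]))
[0.5  0.05 0.25] (array([-0.002,  0.001,  1.455]), array([-0.47  , -0.4962, -0.019 ]))
[ 0.447 -0.228  0.2  ] (array([-0.319,  0.357,  1.429]), array([-0.4905, -0.7782,  0.0316]))
[ 0.447 -0.228  0.13 ] (array([-0.319,  0.357,  1.429]), array([-0.4905, -0.778 ,  0.1016]))
```

The candidates, as pixels in the top view:
- grey pack with two discs at (392,215)
- plain grey short pack at (395,165)
- orange packs at (396,268) and (442,168)
- pink pack at (452,254)

The grey pack with discs is the tall_pack: in the crop its discs triangulate to z≈0.098 and its top is 60x90. It is yawed about 8° from the plate and stands about 60 mm short of the edge.

The plan is to push low with both fingers half open and parallel to the edge.

>>> arm_command --steps '[[[0,0,0.3],[-0.1,-0.06,-0.02],-0.2],[[0,0,0.6],[-0.2,-0.1,-0.02],-0.2],[[0,0,0.9],[-0.3,-0.16,-0.02],-0.2],[[0,0,1.2],[-0.386,-0.26,-0.02],-0.2],[[0,0,1.45],[-0.44,-0.36,-0.02],-0.2],[[0,0,1.455],[-0.47,-0.42,-0.02],-0.2],[[0,0,1.455],[-0.47,-0.496,-0.02],-0.2],[[0,0,1.455],[-0.48,-0.56,-0.02],-0.2],[[0,0,1.455],[-0.49,-0.62,-0.02],-0.2],[[0,0,1.455],[-0.49,-0.68,-0.02],-0.2],[[0,0,1.455],[-0.49,-0.74,-0.02],-0.2],[[0,0,1.455],[-0.49,-0.778,-0.02],-0.2]]'

```text
time: 1.6
eef_pos: [0.4508, -0.0086, 0.2504]
tcp_rot: [0.757, 0.653, -0.001, 0.001]
contact_force: [0.2, 0.1, 0.5]
opening: 0.397
```

```bash
python3 - <<'E'
from h import *
from plant import *
np.set_printoptions(precision=4,suppress=True)
st=get_state()
for P,tl in [(W(-.165,.476,.25),0),(W(-.165,.476,.20),25),(W(-.16,.476,.10),25),(W(-.155,.476,.025),25)]:
    print(np.round(P,3),rel(np.array(P),tl,st))
E
```

```text
[ 0.451 -0.203  0.25 ] (array([-0.   ,  0.002, -0.   ]), array([-0.1923,  0.0289,  0.0008]))
[ 0.451 -0.203  0.2  ] (array([-0.   ,  0.438, -0.   ]), array([-0.1922,  0.0289,  0.0508]))
[ 0.452 -0.198  0.1  ] (array([-0.   ,  0.438, -0.   ]), array([-0.187 ,  0.0289,  0.1507]))
[ 0.453 -0.193  0.025] (array([-0.   ,  0.438, -0.   ]), array([-0.1819,  0.0289,  0.2257]))
```

>>> arm_command --steps '[[[0,0,0],[-0.06,0.01,0],-0.2],[[0,0,0],[-0.12,0.02,0],-0.2],[[0,0.1,0],[-0.17,0.029,0],-0.2],[[0,0.22,0],[-0.19,0.029,0],-0.2],[[0,0.33,0],[-0.192,0.029,0.02],-0.2],[[0,0.436,0],[-0.192,0.029,0.05],-0.2],[[0,0.436,0],[-0.192,0.029,0.05],-0.2],[[0,0.436,0],[-0.192,0.029,0.06],-0.2]]'

```text
time: 2.6
eef_pos: [0.4521, -0.2033, 0.1919]
tcp_rot: [0.739, 0.638, 0.163, -0.139]
contact_force: [0.2, 0.4, -0.3]
opening: 0.394
```

```bash
cat > look.py <<'E'
import sys,cv2
from h import *
from plant import *
np.set_printoptions(precision=4,suppress=True)
k=sys.argv[1]
d={}
boxes={"side":(230,130,200,170),"top":(270,110,200,175)}
im=[]
for n in("side","top"):
    c=read_camera(n);d[n]=c
    x,y,w,h=boxes[n];f=c["frame"][y:y+h,x:x+w,::-1]
    f=cv2.resize(f,None,fx=4,fy=4,interpolation=cv2.INTER_CUBIC)[:600,:800]
    cv2.imwrite(f"pics/{n}{k}.png",f)
pickle.dump(d,open(f"c{k}.pkl","wb"))
st=get_state()
print(st["time"],"ne",ne(st["eef_pos"]),"F",ne(st["contact_force"]+nv*N0), R.from_quat(st["tcp_rot"]).as_matrix()[:,2],st["opening"],st["qpos"])
E
python3 look.py 1
```

```text
2.7 ne [-0.1641  0.4761  0.1909] F [-0.0564  0.4498  0.0234] [ 0.0606  0.415  -0.9078] 0.3967932456681609 [-0.8016  0.0353  1.982   0.3433  1.409  -0.7608]
```

View pics/side1.png

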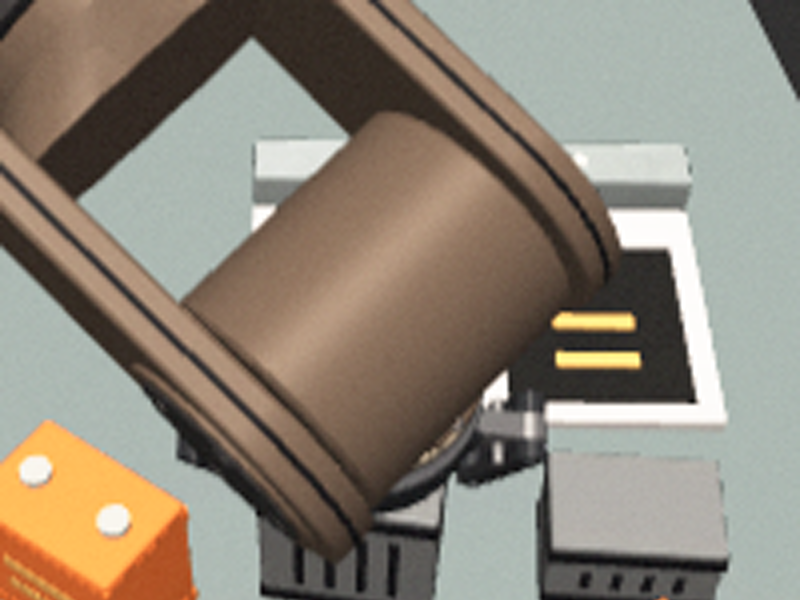

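View pics/top1.png

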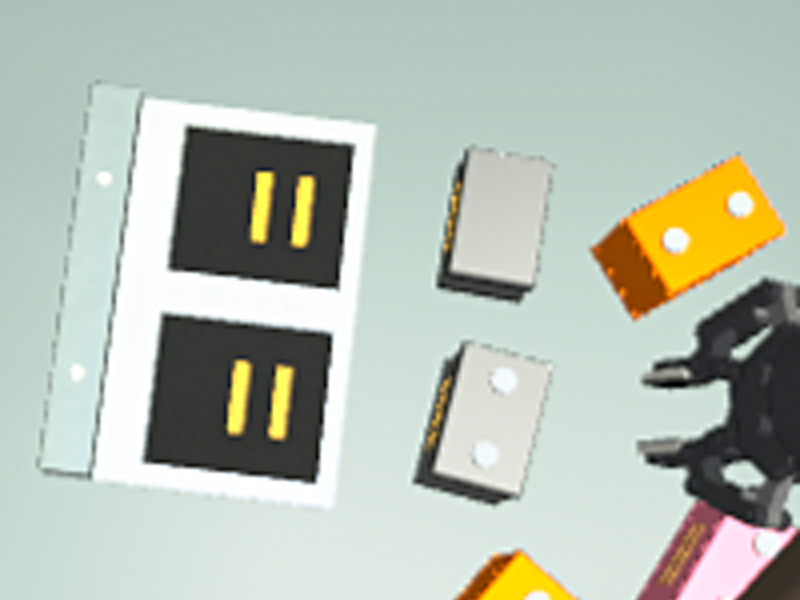

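Side view: the arm hides most of the tall pack, whose lower rear shows at crop (350,550). Top view: the fingers at crop (665,375) and (665,450) straddle the middle of the tall pack (485,420). There is room between the orange and pink look-alikes. I'll lower it behind the pack.

```bash
python3 - <<'E'
from h import *
from plant import *
st=get_state()
for n,z in [(-.155,.11),(-.153,.03),(-.12,.03),(-.09,.03),(-.065,.03)]:
    print(n,z,rel(W(n,.479,z),25,st))
E
```

```text
-0.155 0.11 (array([-0.001,  0.004,  0.001]), array([-0.0257,  0.0029,  0.0773]))
-0.153 0.03 (array([-0.001,  0.004,  0.001]), array([-0.0574,  0.0029,  0.1507]))
-0.12 0.03 (array([-0.001,  0.004,  0.001]), array([-0.0275,  0.0029,  0.1646]))
-0.09 0.03 (array([-0.001,  0.004,  0.001]), array([-0.0002,  0.003 ,  0.1772]))
-0.065 0.03 (array([-0.001,  0.004,  0.001]), array([0.0225, 0.003 , 0.1876]))
```

>>> arm_command --steps '[[[0,0.004,0],[-0.013,0.003,0.039],-0.2],[[0,0.004,0],[-0.026,0.003,0.077],-0.2],[[0,0.004,0],[-0.042,0.003,0.114],-0.2],[[0,0.004,0],[-0.057,0.003,0.151],-0.2],[[0,0.004,0],[-0.057,0.003,0.151],-0.2]]'

```text
time: 3.32
eef_pos: [0.4549, -0.1891, 0.0285]
tcp_rot: [0.738, 0.638, 0.163, -0.144]
contact_force: [-0.5, 0.4, 0.5]
opening: 0.401
```

```bash
python3 look.py 2
```

```text
3.425 ne [-0.1527  0.4802  0.0315] F [0.6763 1.135  1.2364] [ 0.0623  0.4173 -0.9066] 0.40135874485971723 [-0.7809  0.2757  2.0543  0.3894  1.1118 -0.8637]
```

View pics/top2.png

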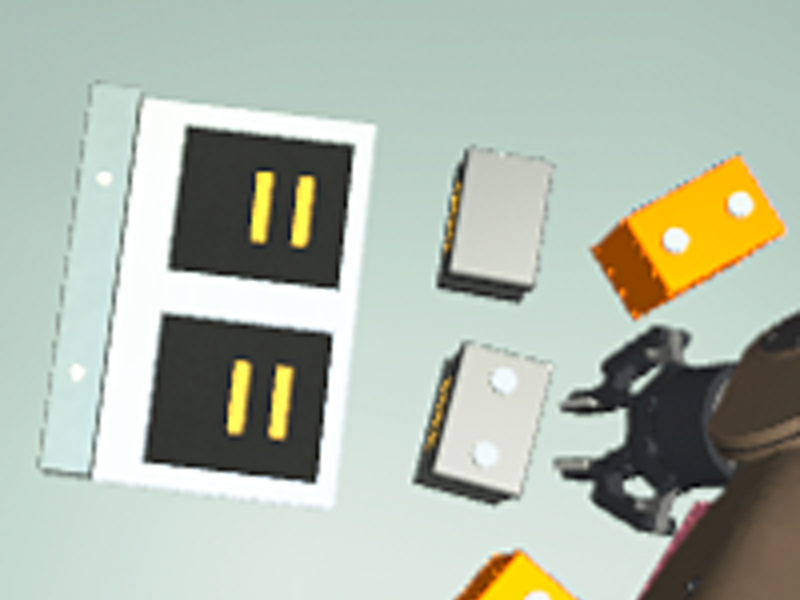

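```bash
python3 - <<'E'
from h import *
from plant import *
st=get_state()
for n,z in [(-.12,.03),(-.095,.03),(-.085,.03),(-.075,.03)]:
    print(n,z,rel(W(n,.479,z),25,st))
E
```

```text
-0.12 0.03 (array([0.001, 0.001, 0.002]), array([ 0.029 , -0.0011,  0.0152]))
-0.095 0.03 (array([0.001, 0.001, 0.002]), array([ 0.0516, -0.0011,  0.0257]))
-0.085 0.03 (array([0.001, 0.001, 0.002]), array([ 0.0607, -0.0011,  0.03  ]))
-0.075 0.03 (array([0.001, 0.001, 0.002]), array([ 0.0698, -0.0011,  0.0342]))
```

The fingertips at crop (575,400) and (570,465) stand behind the tall pack's rear face, clear of the others. I'll push slowly along the plate normal.

>>> arm_command --steps '[[[0,0,0],[0.006,-0.001,0.003],-0.2],[[0,0,0],[0.012,-0.001,0.006],-0.2],[[0,0,0],[0.018,-0.001,0.009],-0.2],[[0,0,0],[0.023,-0.001,0.012],-0.2],[[0,0,0],[0.028,-0.001,0.0145],-0.2],[[0,0,0],[0.033,-0.001,0.017],-0.2],[[0,0,0],[0.038,-0.001,0.0195],-0.2],[[0,0,0],[0.043,-0.001,0.022],-0.2],[[0,0,0],[0.048,-0.001,0.024],-0.2],[[0,0,0],[0.053,-0.001,0.0265],-0.2],[[0,0,0],[0.056,-0.001,0.028],-0.2]]'

```text
time: 4.8
eef_pos: [0.465, -0.129, 0.0297]
tcp_rot: [0.738, 0.639, 0.164, -0.141]
contact_force: [-0.8, -5.4, 3.0]
opening: 0.401
```

```bash
python3 look.py 3
```

```text
4.9 ne [-0.0893  0.4788  0.0296] F [-2.7696  0.9371  1.692 ] [ 0.0618  0.4183 -0.9062] 0.40003737423161945 [-0.6787  0.2327  2.1144  0.4289  1.068  -0.7954]
```

View pics/top3.png

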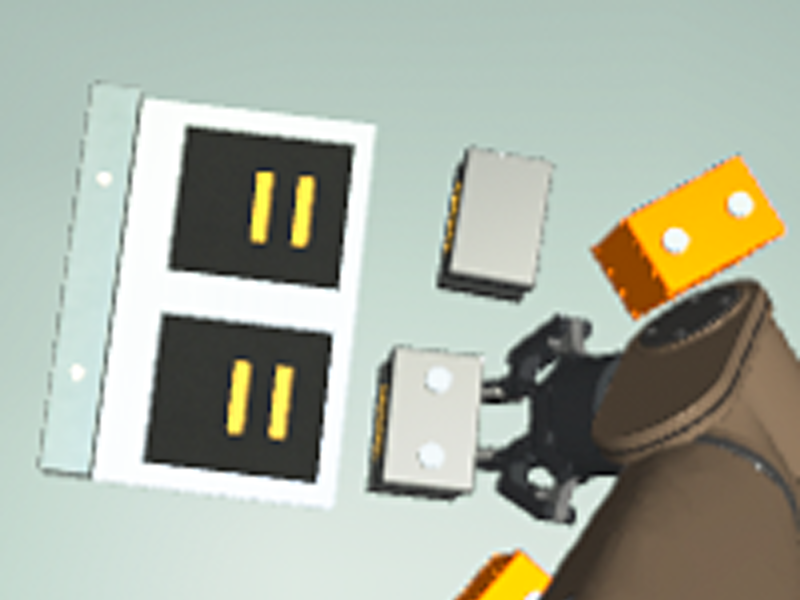

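View pics/side3.png

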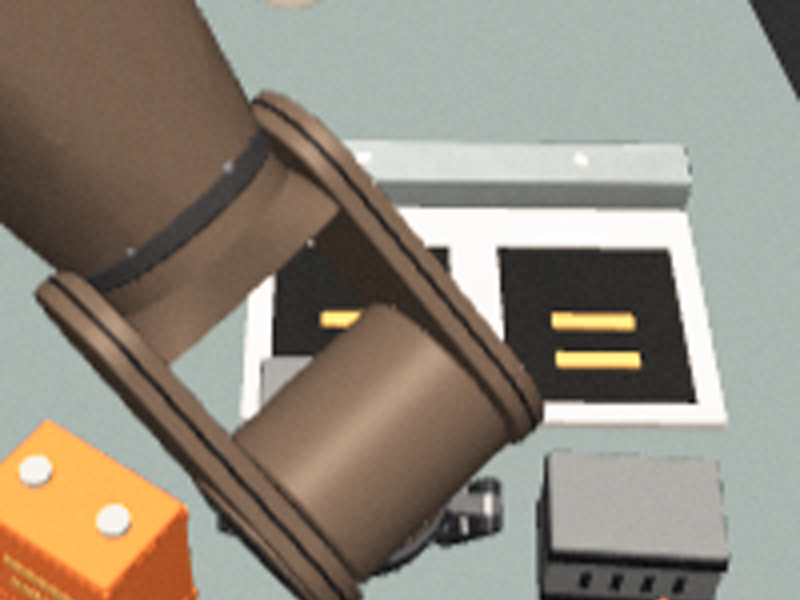

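```bash
python3 - <<'E'
from h import *
from plant import *
np.set_printoptions(precision=4,suppress=True)
d=pickle.load(open("c3.pkl","rb"));t=d["top"]
q=lambda x,y:(270+x/4,110+y/4)
for p in [(398,345),(387,490),(475,497),(484,353)]: print(ne(atz(t,q(*p),.095)))
for p in [(377,125),(332,507)]: print(ne(atz(t,q(*p),.009)))
st=get_state();print(R.from_quat(st["tcp_rot"]).as_matrix().T@np.array([nv,ev,[0,0,1]]).T)
for n,z in [(-.082,.03),(-.078,.03),(-.07,.03)]:
    print(n,z,rel(W(n,.479,z),25,st))
E
```

```text
[-0.0238  0.5165  0.095 ]
[-0.0264  0.4212  0.095 ]
[-0.0831  0.4235  0.095 ]
[-0.0801  0.5178  0.095 ]
[-0.0013  0.6917  0.009 ]
[0.0015 0.412  0.009 ]
[[ 0.9062 -0.0024  0.4229]
 [ 0.0022  1.      0.001 ]
 [ 0.4229 -0.     -0.9062]]
-0.082 0.03 (array([-0.   , -0.   ,  0.002]), array([0.0068, 0.0002, 0.0028]))
-0.078 0.03 (array([-0.   , -0.   ,  0.002]), array([0.0104, 0.0002, 0.0044]))
-0.07 0.03 (array([-0.   , -0.   ,  0.002]), array([0.0177, 0.0003, 0.0078]))
```

The pack stands upright, nearly square to the edge, with its front about 20–25 mm from it. The top view puts the front top edge at crop (398,345)–(387,490) and the plate edge at (377,125)–(332,507). I'll keep going, then creep.

>>> arm_command --steps '[[[0,0,0.002],[0.004,0,0.0018],-0.2],[[0,0,0.002],[0.008,0,0.0036],-0.2],[[0,0,0.002],[0.0115,0,0.0052],-0.2],[[0,0,0.002],[0.0145,0,0.0066],-0.2],[[0,0,0.002],[0.0163,0,0.0076],-0.2]]'

```text
time: 5.52
eef_pos: [0.4675, -0.1106, 0.0296]
tcp_rot: [0.739, 0.638, 0.164, -0.142]
contact_force: [-0.4, -3.9, 1.9]
opening: 0.401
```

>>> arm_command --steps '[[[0,0,0],[0.0018,0,0.0008],-0.2],[[0,0,0],[0.0018,0,0.0008],-0.2]]'

```text
time: 5.78
eef_pos: [0.4678, -0.1083, 0.0296]
tcp_rot: [0.739, 0.638, 0.164, -0.142]
contact_force: [-0.2, -2.6, 1.9]
opening: 0.402
```

```bash
python3 look.py 4
```

```text
5.875 ne [-0.0688  0.4785  0.0296] F [-2.4922  0.8989  1.517 ] [ 0.0614  0.4192 -0.9058] 0.40142584759650035 [-0.6428  0.2209  2.1296  0.4422  1.0552 -0.7686]
```

View pics/top4.png

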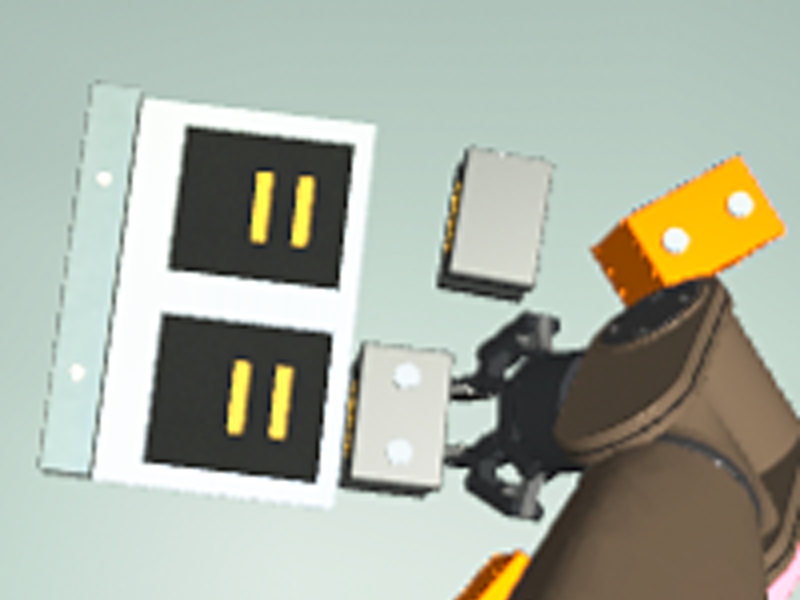

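View pics/side4.png

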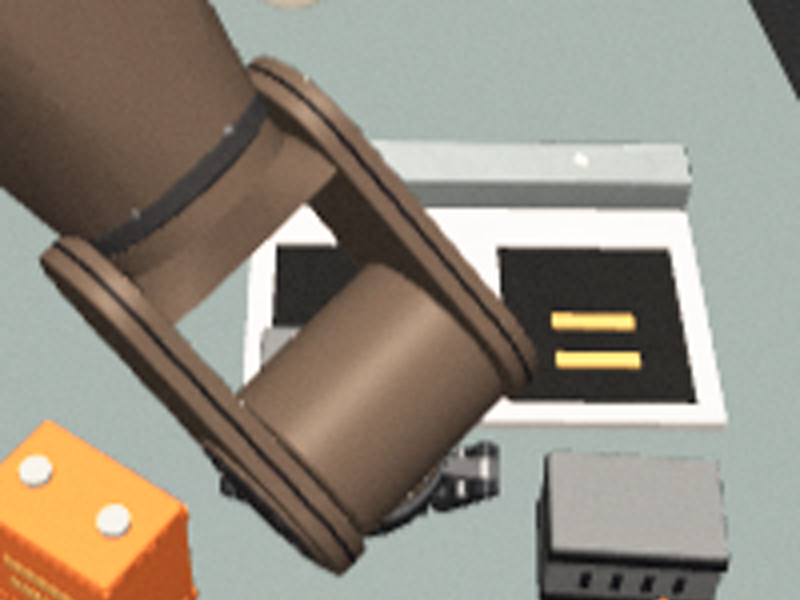

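Gap to the edge is about 4 mm: the pack's base corner is at crop (341,487) and the edge at x≈334. Creeping on.

>>> arm_command --steps '[[[0,0,0],[0.0018,0,0.0008],-0.2],[[0,0,0],[0.0018,0,0.0008],-0.2]]'

```text
time: 6.12
eef_pos: [0.468, -0.1062, 0.0296]
tcp_rot: [0.739, 0.638, 0.164, -0.142]
contact_force: [0.6, -2.9, 1.4]
opening: 0.398
```

>>> arm_command --steps '[[[0,0,0],[0.0014,0,0.0006],-0.2],[[0,0,0],[0.0014,0,0.0006],-0.2]]'

```text
time: 6.38
eef_pos: [0.4681, -0.106, 0.0296]
tcp_rot: [0.739, 0.639, 0.163, -0.141]
contact_force: [-2.6, -7.3, 1.9]
opening: 0.401
```

>>> arm_command --steps '[[[0,0,0],[0.0014,0,0.0006],-0.2],[[0,0,0],[0.0014,0,0.0006],-0.2]]'

```text
time: 6.62
eef_pos: [0.4681, -0.106, 0.0297]
tcp_rot: [0.739, 0.639, 0.162, -0.14]
contact_force: [-3.2, -9.2, 2.4]
opening: 0.402
```

>>> arm_command --steps '[[[0,0,0],[0.003,0,0.0014],-0.2],[[0,0,0],[0.003,0,0.0014],-0.2]]'

```text
time: 6.88
eef_pos: [0.4683, -0.1057, 0.0299]
tcp_rot: [0.739, 0.641, 0.159, -0.137]
contact_force: [-6.8, -13.8, 4.8]
opening: 0.398
```

```bash
python3 look.py 5; python3 - <<'E'
import cv2
f=cv2.imread("pics/top5.png")[300:520,300:500]
cv2.imwrite("pics/top5c.png",cv2.resize(f,None,fx=2.7,fy=2.7,interpolation=cv2.INTER_CUBIC))
E
```

```text
6.975 ne [-0.0662  0.4787  0.0298] F [-14.6011  -5.4185   5.4774] [ 0.0591  0.4068 -0.9116] 0.40127318846864724 [-0.6322  0.2148  2.1328  0.4332  1.0454 -0.7574]
```

View pics/top5c.png

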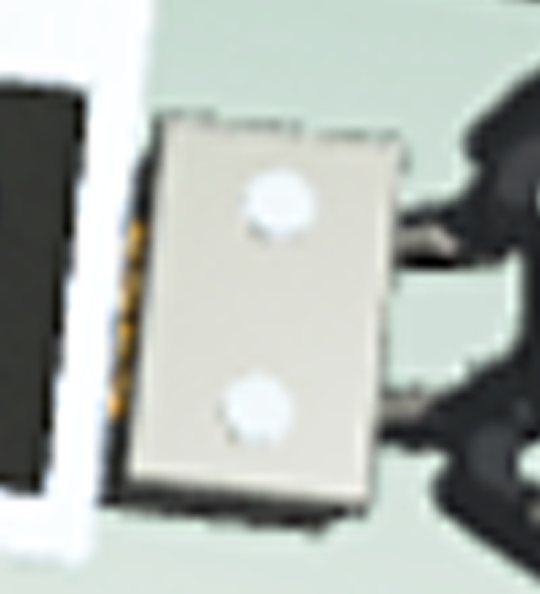

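The front is now flush and parallel with the plate edge: crop (163,115)–(128,475) against edge (155,0)–(95,560), with a 15 N reaction. The pack is still standing. I'll back off, rise, then push the upper part.

```bash
python3 - <<'E'
from h import *
from plant import *
st=get_state()
for n,z in [(-.085,.03),(-.085,.085),(-.07,.085),(-.055,.088),(-.04,.094),(-.02,.102),(0,.108)]:
    print(n,z,rel(W(n,.479,z),25,st))
E
```

```text
-0.085 0.03 (array([-0.001,  0.013,  0.004]), array([-0.0171,  0.0003, -0.0079]))
-0.085 0.085 (array([-0.001,  0.013,  0.004]), array([ 0.0055,  0.0003, -0.058 ]))
-0.07 0.085 (array([-0.001,  0.013,  0.004]), array([ 0.0192,  0.0004, -0.0519]))
-0.055 0.088 (array([-0.001,  0.013,  0.004]), array([ 0.0341,  0.0004, -0.0484]))
-0.04 0.094 (array([-0.001,  0.013,  0.004]), array([ 0.0502,  0.0005, -0.0477]))
-0.02 0.102 (array([-0.001,  0.013,  0.004]), array([ 0.0718,  0.0006, -0.0468]))
0 0.108 (array([-0.001,  0.013,  0.004]), array([ 0.0925,  0.0007, -0.044 ]))
```

>>> arm_command --steps '[[[0,0.013,0.004],[-0.009,0,-0.004],-0.2],[[0,0.013,0.004],[-0.0171,0,-0.0079],-0.2],[[0,0.013,0.004],[-0.0171,0,-0.0079],-0.2],[[0,0.013,0.004],[-0.006,0,-0.033],-0.2],[[0,0.013,0.004],[0.0055,0,-0.058],-0.2],[[0,0.013,0.004],[0.0055,0,-0.058],-0.2],[[0,0.013,0.004],[0.0055,0,-0.058],-0.2]]'

```text
time: 7.85
eef_pos: [0.465, -0.1236, 0.0841]
tcp_rot: [0.739, 0.638, 0.164, -0.143]
contact_force: [-0.0, -0.5, 0.0]
opening: 0.399
```

```bash
python3 look.py 6; python3 - <<'E'
import cv2
f=cv2.imread("pics/top6.png")[300:520,300:500]
cv2.imwrite("pics/top6c.png",cv2.resize(f,None,fx=2.7,fy=2.7,interpolation=cv2.INTER_CUBIC))
from h import *
from plant import *
st=get_state()
for n,z in [(-.075,.085),(-.065,.085),(-.055,.088),(-.04,.094),(-.02,.102),(0,.108)]:
    print(n,z,rel(W(n,.479,z),25,st))
E
```

```text
7.95 ne [-0.0843  0.4777  0.0836] F [0.6061 0.2761 0.3789] [ 0.0587  0.4201 -0.9056] 0.40066521501599334 [-0.6707  0.1296  2.1079  0.4085  1.1692 -0.7364]
-0.075 0.085 (array([-0.003, -0.002, -0.   ]), array([0.009 , 0.0013, 0.0027]))
-0.065 0.085 (array([-0.003, -0.002, -0.   ]), array([0.0181, 0.0013, 0.0069]))
-0.055 0.088 (array([-0.003, -0.002, -0.   ]), array([0.0284, 0.0013, 0.0085]))
-0.04 0.094 (array([-0.003, -0.002, -0.   ]), array([0.0445, 0.0013, 0.0094]))
-0.02 0.102 (array([-0.003, -0.002, -0.   ]), array([0.066 , 0.0013, 0.0106]))
0 0.108 (array([-0.003, -0.002, -0.   ]), array([0.0867, 0.0013, 0.0137]))
```

View pics/top6c.png

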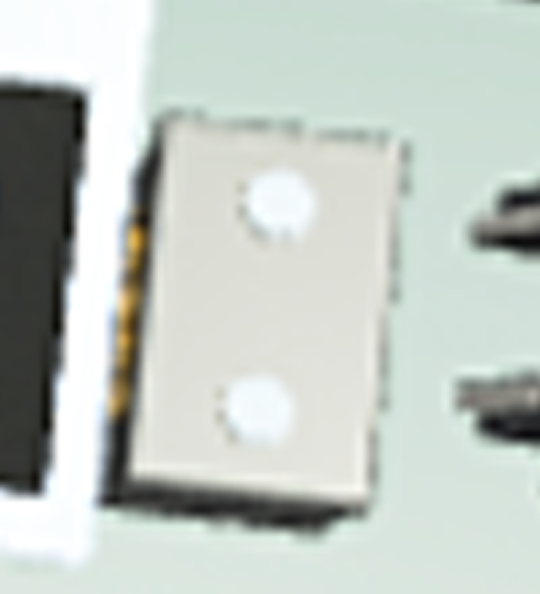

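The pack stands flush and undisturbed (crop 120–400 × 115–520), and the fingertips are behind its upper part. Pushing.

>>> arm_command --steps '[[[0,0,0],[0.009,0.001,0.003],-0.2],[[0,0,0],[0.014,0.001,0.005],-0.2],[[0,0,0],[0.018,0.001,0.007],-0.2],[[0,0,0],[0.023,0.001,0.0077],-0.2],[[0,0,0],[0.0284,0.001,0.0085],-0.2],[[0,0,0],[0.034,0.001,0.0088],-0.2],[[0,0,0],[0.0395,0.001,0.0091],-0.2],[[0,0,0],[0.0445,0.001,0.0094],-0.2]]'

```text
time: 8.95
eef_pos: [0.4724, -0.0794, 0.0942]
tcp_rot: [0.739, 0.638, 0.164, -0.143]
contact_force: [1.2, -2.3, 1.4]
opening: 0.399
```

```bash
python3 look.py 7; python3 - <<'E'
from h import *
from plant import *
st=get_state()
for n,z in [(-.02,.102),(-.01,.105),(0,.108),(.01,.11)]:
    print(n,z,rel(W(n,.479,z),25,st))
E
```

```text
9.05 ne [-0.0393  0.4785  0.0939] F [-1.9191  1.0244  0.9303] [ 0.0585  0.4207 -0.9053] 0.4017692647956254 [-0.5884  0.0873  2.1315  0.4302  1.1604 -0.6638]
-0.02 0.102 (array([-0.004, -0.002, -0.   ]), array([0.0209, 0.0005, 0.0009]))
-0.01 0.105 (array([-0.004, -0.002, -0.   ]), array([0.0312, 0.0005, 0.0024]))
0 0.108 (array([-0.004, -0.002, -0.   ]), array([0.0415, 0.0005, 0.0039]))
0.01 0.11 (array([-0.004, -0.002, -0.   ]), array([0.0514, 0.0005, 0.0064]))
```

View pics/top7.png

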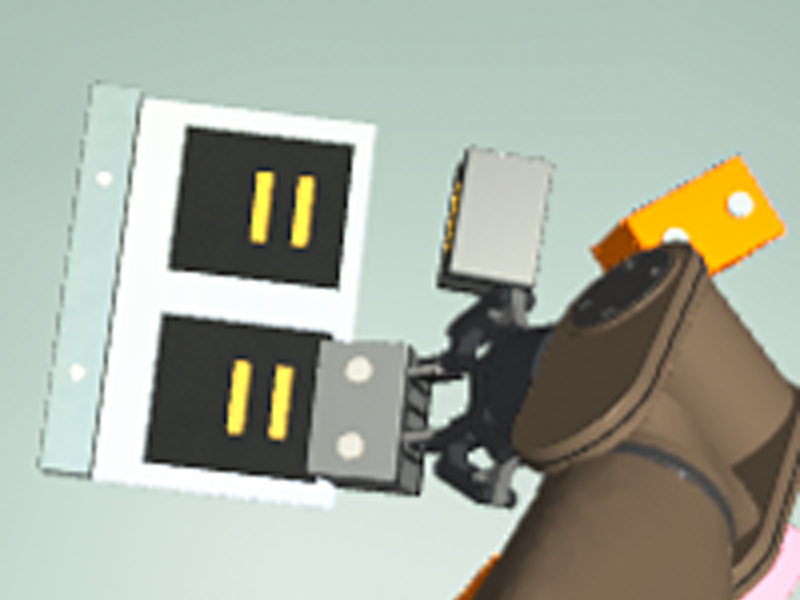

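The pack is tipping squarely over the edge: its top face is darker at crop (310–410, 340–480) and its rear face is showing. Continuing past balance.

>>> arm_command --steps '[[[0,0,0],[0.005,0,0.0002],-0.2],[[0,0,0],[0.01,0,0.0004],-0.2],[[0,0,0],[0.0155,0,0.0006],-0.2],[[0,0,0],[0.0209,0,0.0009],-0.2],[[0,0,0],[0.026,0,0.0016],-0.2],[[0,0,0],[0.0312,0,0.0024],-0.2],[[0,0,0],[0.0365,0,0.0032],-0.2]]'

```text
time: 9.93
eef_pos: [0.4771, -0.0446, 0.1067]
tcp_rot: [0.739, 0.638, 0.164, -0.144]
contact_force: [-0.3, -0.5, -0.8]
opening: 0.398
```

```bash
python3 look.py 8; python3 - <<'E'
from h import *
from plant import *
st=get_state()
for n,z in [(0,.108),(.01,.11),(.02,.11)]:
    print(n,z,rel(W(n,.479,z),25,st))
E
```

```text
10.025 ne [-0.0043  0.4785  0.1067] F [-0.3246 -0.1812 -0.2232] [ 0.0584  0.4209 -0.9052] 0.4019724839313747 [-0.5216  0.0502  2.1426  0.444   1.1613 -0.5994]
0 0.108 (array([-0.004, -0.003,  0.001]), array([0.0045, 0.0005, 0.0007]))
0.01 0.11 (array([-0.004, -0.003,  0.001]), array([0.0144, 0.0005, 0.0031]))
0.02 0.11 (array([-0.004, -0.003,  0.001]), array([0.0234, 0.0006, 0.0074]))
```

View pics/top8.png

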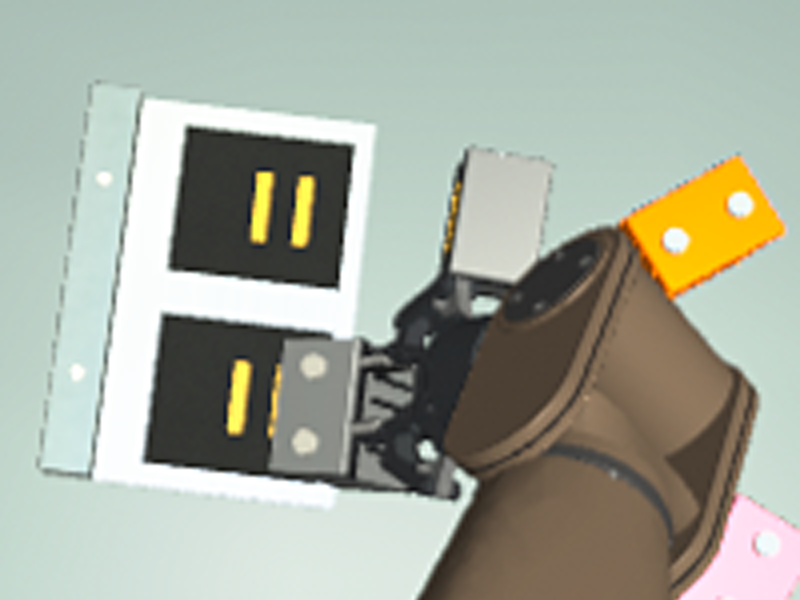

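The pack is at its balance point (force about 0). A few millimetres more.

>>> arm_command --steps '[[[0,0,0],[0.004,0,0.001],-0.2],[[0,0,0],[0.008,0,0.0015],-0.2],[[0,0,0],[0.012,0,0.002],-0.2],[[0,0,0],[0.015,0,0.003],-0.2]]'

```text
time: 10.52
eef_pos: [0.4793, -0.0296, 0.1105]
tcp_rot: [0.738, 0.638, 0.164, -0.143]
contact_force: [0.2, -0.5, 0.3]
opening: 0.405
```

```bash
python3 look.py 9
```

```text
10.625 ne [0.0108 0.4784 0.1104] F [ 0.011  -0.1051  0.1215] [ 0.0582  0.421  -0.9052] 0.40212608769753355 [-0.4917  0.0389  2.1463  0.4502  1.1578 -0.5722]
```

View pics/top9.png

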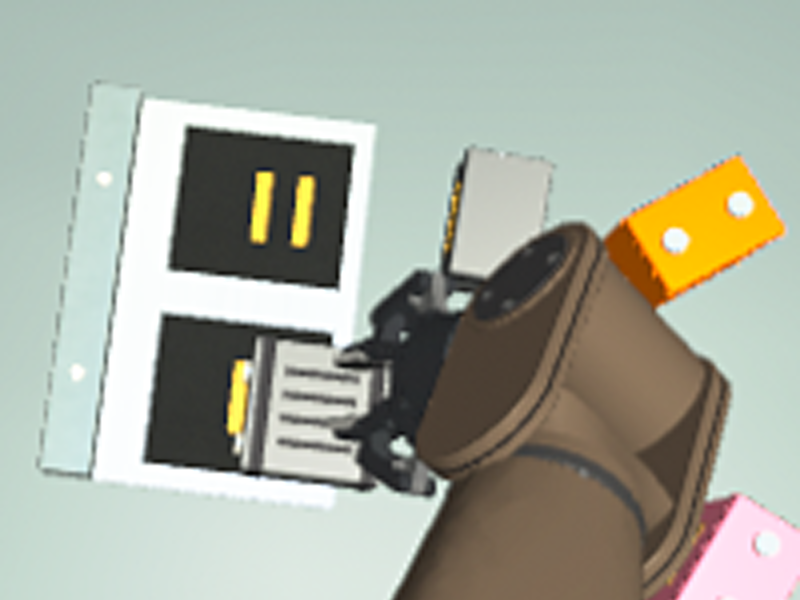

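View pics/side9.png

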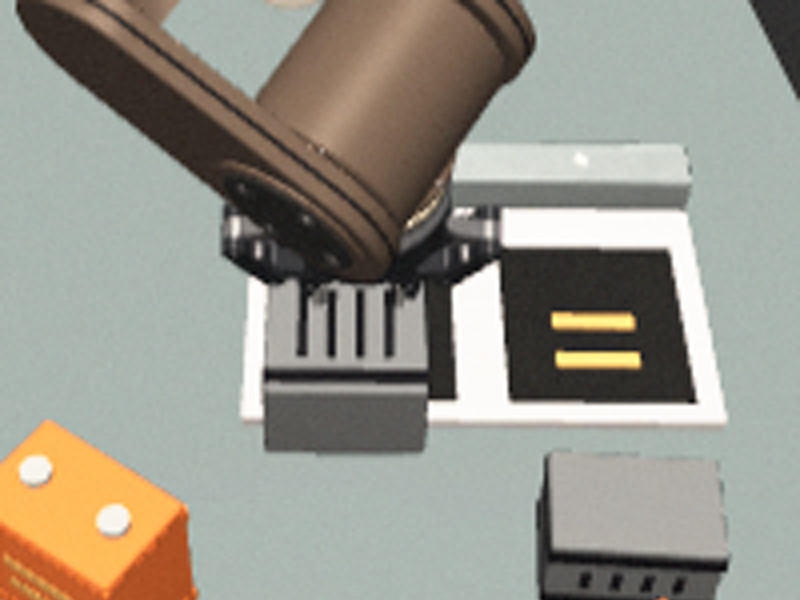

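The pack lies flat, with its underside facing the viewer at side crop (345,415), overhanging the edge. The fingers are above it and not touching. I'll retreat straight up.

>>> arm_command --steps '[[[0,0,0],[0.008,0,-0.018],-0.2],[[0,0,0],[0.021,0,-0.045],-0.2],[[0,0,0],[0.038,0,-0.082],-0.2],[[0,0,0],[0.055,0,-0.118],-0.2],[[0,0,0],[0.03,0.03,-0.15],-0.2],[[0,0,0],[-0.02,0.08,-0.17],-0.2],[[0,0,0],[-0.07,0.13,-0.19],-0.2],[[0,0,0],[-0.12,0.18,-0.21],-0.2],[[0,0,0],[-0.12,0.22,-0.21],-0.2],[[0,0,0],[-0.12,0.22,-0.21],-0.2]]'

```text
time: 11.88
eef_pos: [0.6704, -0.2591, 0.244]
tcp_rot: [0.739, 0.637, 0.163, -0.146]
contact_force: [-1.2, 0.1, -1.5]
opening: 0.4
```

```bash
python3 look.py 10
```

```text
11.975 ne [-0.1866  0.6994  0.2471] F [0.2865 0.6026 0.2289] [ 0.0562  0.4224 -0.9047] 0.3966559479804964 [-0.6406  0.4521  1.377   0.3816  1.5403 -0.5513]
```

View pics/top10.png

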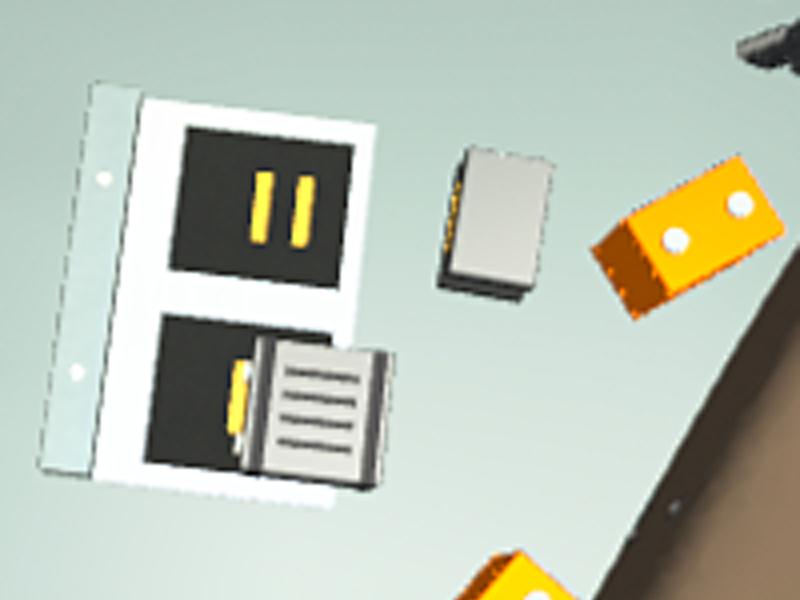

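View pics/side10.png

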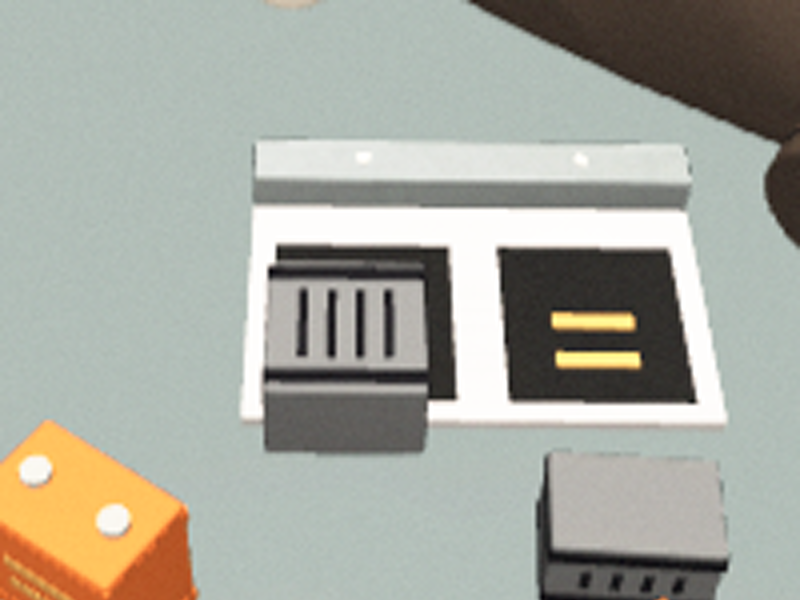

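```bash
python3 - <<'E'
from h import *
import cv2
np.set_printoptions(precision=4,suppress=True)
d=pickle.load(open("c10.pkl","rb"));t,s=d["top"],d["side"];d0=pickle.load(open("c0.pkl","rb"))
q=lambda x,y:(270+x/4,110+y/4); r=lambda x,y:(230+x/4,130+y/4)
for a,b in [((257,338),(424,265)),((395,350),(427,383)),((378,490),(265,383)),((245,470),(268,265))]:
    print(ne(tri((t,s),(q(*a),r(*b)))),ne(atz(t,q(*a),.069)))
for n,b in [("short",(375,140,45,50)),("jar",(185,190,45,45)),("orange far",(415,145,55,50)),("ring",(490,150,45,40))]:
    x,y,w,h=b; g=lambda D:cv2.cvtColor(D["top"]["frame"][y:y+h,x:x+w],cv2.COLOR_RGB2GRAY).astype(np.float32)
    print(n,cv2.phaseCorrelate(g(d0),g(d)),np.abs(g(d0)-g(d)).max())
E
```

```text
[0.0681 0.5166 0.0649] [0.068  0.5147 0.069 ]
[-0.0245  0.5164  0.0732] [-0.0249  0.5176  0.069 ]
[-0.0228  0.426   0.0688] [-0.0233  0.4227  0.069 ]
[0.0659 0.4266 0.0661] [0.0658 0.4254 0.069 ]
short ((0.500900318218708, 0.001424643216388688), 0.9994554574754503) 24.0
jar ((0.5545366654247879, 0.4736760777692055), 0.9713321502120407) 24.0
orange far ((0.09020793913510872, -0.08832639913676132), 0.6356941779454549) 148.0
ring ((-4.9786297681874565, -11.07270814223849), -0.24503637843661838) 139.0
```

Pack top face triangulates to z≈0.065–0.073 (expected 0.069), about 23 mm outside the edge and square to it. The short pack and jar differ from the first picture only by noise. The orange and ring crops are covered by the arm.

```bash
python3 - <<'E'
from plant import *
print(get_state()["contact_force"]); print(sign_off())
E
```

```text
[0.63804049 0.19542256 0.22890226]
the job is handed in; nothing more can be done
None
```

The tall pack now lies flat on the charging plate, on the broad side that faced it. I handed the job in at about 12 s of the 38 s allowed.

I pushed the pack low with two half-open fingers until it stood flush against the plate's front edge, with a reaction of about 15 N. A picture confirmed it was square and still standing. I then pushed its upper part until it tipped over the edge, and moved the arm up and away.

**Last checks:**
- **Pack position:** its upper face is at z of about 0.065–0.073 m, against 0.069 expected. It sticks out about 23 mm past the edge, against about 20 mm expected, and looks square to the edge to within about 1°.
- **Short pack and gel jar:** the top pictures before and after differ only by noise, once an apparent half-pixel offset, which I put down to the matching method, is discounted.
- **Robot:** the gripper is clear, with a contact force of about 0.7 N, which is sensor noise.

**Less certain:**
- **Look-alikes:** the arm covered part of the far orange pack and the white ring in the last top picture, so those two comparisons could not be used. The visible part of the far orange pack looks unchanged. I did not compare the near orange and pink packs by numbers, but nothing touched them as far as I saw.
- **Camera heights:** the two views together read about 2–9 mm low on the packs' tops, so I used known heights for the final positions.

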